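# Label the lunchbox with a two-stage label press

### The arm

A 7-joint arm with a two-finger parallel gripper is mounted at the origin on the work surface. World frame = base frame: x ahead of the robot, y to its left, z up, the work surface at z = 0. Lengths are in m, angles in rad, forces in N, time in s.
With the tool pointing down it reaches from about 0.4 to 0.875 m from the base axis. Payload 19.3 kg.
Tool frame: the origin (TCP) lies between the finger pads; the fingertips stand 25 mm ahead of it and the grasp point (between the pads) lies 6 mm ahead of it; y points along the fingers, x is the direction in which the jaws open and shut, and the axes are right-handed (so a half turn about y gives the same grasp; the last joint's range is limited). The gripper opens to 85 mm and grips with 20 to 120 N. Pads are 22 mm wide; open, the fingers measure 114 mm over their backs; the gripper's body (76 mm by 85 mm) begins 54 mm behind the grasp point. The pads swing forward as they close: fully open they stand 13 mm farther back than shut.
Start: joints at [1.2, 0.521, -0.036, 1.599, 0.021, 1.021, -0.113], TCP at [0.185, -0.597, 0.23] pointing down, gripper open.
Joint ranges: [-2.91, 2.91], [-0.3, 2.13], [-1.5, 1.42], [0.17, 2.43], [-1.26, 4.41], [0.16, 1.93], [-2.52, 2.52]. Speed limits (rad/s): [1.89, 1.89, 2.39, 2.39, 3.01, 3.01, 3.01].

### API

Orientations are given as a unit quaternion [x, y, z, w].
In Python, from bench import * gives the robot as it stands. Calls block until the motion is done:
- goto(position, orientation): joint-space move of the TCP to a pose.
- line_to(position, orientation=None, vel=0.15): straight line of the TCP; orientation=None keeps the orientation; vel is the mean speed in m/s.
- move_joints(angles): joint-space move.
- gripper_to(opening, squeeze=None): opening from 0.0 (shut) to 1.0 (fully open); squeeze is the grip in N (None keeps the last); returns when the fingers have stopped.
- wait(seconds).
- solve_ik(position, orientation): joint angles nearest the present ones, or None.
- observe(): the state.
- read_camera(name): name is "scene" or "top" or "wrist"; returns (picture, depth): 420x560x3 uint8, red, green, blue; 420x560 float32, m along the optical axis (not along the pixel's ray), 0 where there is no reading.
- camera_params(name): a dict with "camera_matrix" (3x3 intrinsics, pixels), "k1" (the pictures are not rectified: a ray, as slopes to the right and down, at radius r is drawn at 1 + k1 r^2 times it, then the intrinsics apply), "pose" (4x4, takes a point from camera to world coordinates); the wrist camera has in their place "hand_eye" (4x4, takes a point from camera to tool coordinates, whose origin is the TCP and whose axes are the tool frame's). Camera axes: x right, y down, z forward; pixel columns grow to the right and rows downward; lengths in m; the calibration is good to about 2 mm. A picture is of the moment at which its call begins: read the wrist's pose just before it. camera_params takes no time and is no camera call.
A pose or a line that the arm cannot do raises Unreachable and nothing moves.
- hand_in(): hands the job in, once; it reports no verdict.
The state is a dict: "time_s": time; "qpos": joint angles; "joint_vel": joint speeds; "effort": joint torques, N m; "tool_pos": TCP position; "ee_rot": TCP orientation; "ft_force": force on the tool from outside, world axes, zero at the start; "ft_torque": the same for the moment, N m; "width": opening from 0.0 (shut) to 1.0 (fully open).
Only numpy, scipy, OpenCV 4.12 (cv2) and the standard library are available. Lean on these libraries where they do the work, as an engineer would, in place of code of your own. Each camera call takes 0.05 s, during which the arm holds its last target.

### The job

Slide the slim steel lunchbox lengthwise under the low head of the label press, between its guide fences, until its end rests against the upright at the back, and let go of it. Then press the big round cap on top of the head down to its halfway stop, which you must feel for, hold it firmly against that stop for a good second so that the label feeds, then press it fully down to stick the label, and let the cap come back up. Do not push past the halfway stop too early, because the press cannot be re-armed, and leave the other tableware where it is.

Things in the scene. Friction and masses are not known exactly. Their poses are not given: they have to be found in the camera images.
- label_press: Grey table-top label press, fixed. Origin on the table (z = 0) right under the cap's axis; +x runs from its open mouth to its back, z up. Head 90 (x) by 94 mm, x = -45 to +45 mm, its underside 46 mm and its top 110 mm above the table. Upright behind it x = 45 to 95 mm, 94 mm wide; a label roll over the upright reaches 156 mm. No base plate: the lunchbox stays on the table.
- press_back (a point): Point on the flat front face of the press's upright, the stop for the lunchbox's end, 19 mm above the table, 45 mm behind the cap's axis; axes as the press. With the lunchbox home its centre is 92.5 mm in front of this point (47.5 mm in front of the cap's axis).
- press_mouth (a point): Middle of the mouth, on the table, 74 mm in front of the cap's axis; axes as the press. Here the gap between the flared lips is about 90 mm; they narrow to a channel 68 mm wide between two straight fences that run under the whole head. Lips and fences are 14 mm high.
- press_cap: Round black cap on the head, 44 mm across, moves straight down, returns by itself. Origin on its axis 32 mm below its flat top; at rest the top is 142 mm above the table. First comes free travel on a light spring (1.3 N plus 0.1 N per mm), 5 to 11 mm, different every time and hidden, then the halfway stop (see cap_top).
- cap_top (a point): Centre of the cap's flat top. Past first touch of the halfway stop the push rises 3 N per mm (rubber buffer); 6 to 9 N in all holds it firmly there. At 11 to 12 N, some 3.5 mm on, the stop gives way for good and the cap goes 6 mm farther at 11 to 13 N (more if fast) to the end, where the push rises 3 N per mm again for 2 mm, then steeply.
- label_feed (a joint): Hidden label feed under the halfway stop, m: 0 = ready (never moves before the stop gives way), 0.006 = fully down (label stuck on). It only goes down and stays where it was pushed.
- lunchbox_center (a point): Centre (half-way up, 19 mm) of the closed slim steel lunchbox with a sliding lid: 185 mm long (its x), 58 mm wide (y), 38 mm high, 0.3 to 0.6 kg, lying flat. Its +x end lies nearer the press mouth at the start.
- katori: white ceramic katori (small bowl), 90 mm across, 40 mm high, a bystander; origin at the centre of its underside
- tumbler: upturned glass tumbler, 72 mm across at its mouth (down), 105 mm high, a bystander; origin at the centre of its underside
- pickle_box: small steel pickle box with a hinged flap, 80 x 62 x 45 mm, a bystander; origin at the centre of its underside
- fork_spoon: purple plastic fork and spoon lying side by side as one clipped-together pair, 165 x 60 x 8 mm, a bystander; origin at the centre of its underside
Things that resemble listed ones, but are neither listed nor needed, are in the scene too. Leave any red look-alike of the part that bears lunchbox_center alone.

How it is judged:
By the outcome, as a careful person would: the job done as asked, in the order asked, and still so for the second after the job is handed in, with the robot touching nothing.
It also fails if it takes over 72 s, if anything falls off the work surface, if the arm or the gripper's body presses on something with over 40 N, if the wrist force passes 120 N, or if a joint passes its speed limit or range.

## Working session

There is one attempt and no reset: what is moved stays moved. The work goes in short steps, each a Python script; the robot and the scene stay as the last script left them, time stands still between calls to the robot, and variables do not carry over. Pictures are saved under pics/ and viewed, and the job is handed in when it is done.

```bash
ls; mkdir -p pics
python3 - <<'E'
from bench import *
import cv2,numpy as np
s=observe();print(s)
for n in("scene","top","wrist"):
    p,d=read_camera(n);cv2.imwrite(f"pics/{n}0.png",p[:,:,::-1]);np.save(f"pics/{n}0d.npy",d)
    print(n,camera_params(n))
E
```

```text
pics
{'time_s': 0.0, 'qpos': array([ 1.19980656,  0.52199944, -0.03636156,  1.59998608,  0.02121631,
        1.02109545, -0.11278602]), 'joint_vel': array([ 0.00124314,  0.00092468,  0.0015978 , -0.00038355, -0.00025831,
        0.00113812,  0.00078293]), 'effort': array([-1.33719099e-03, -9.27122927e+01,  1.97983459e+00, -3.69930947e+01,
        1.78269582e-02,  8.31012876e-03, -1.05018030e-04]), 'tool_pos': array([ 0.18505491, -0.59663272,  0.22974228]), 'ee_rot': array([-0.56906959,  0.41975865, -0.41910087,  0.56948831]), 'ft_force': array([-0.30607586, -0.12321962, -0.26285197]), 'ft_torque': array([-0.01853149,  0.02461453,  0.0462834 ]), 'width': 1.000364615298406}
scene {'camera_matrix': array([[436.77041603,   0.        , 269.74640604],
       [  0.        , 436.77041603, 206.55361227],
       [  0.        ,   0.        ,   1.        ]]), 'k1': 0.046670392578219456, 'pose': array([[ 0.6294182 ,  0.44070679, -0.64000801,  1.3523622 ],
       [ 0.77704827, -0.35128058,  0.52230062, -0.61112094],
       [ 0.00535904, -0.82606264, -0.56355284,  0.81100463],
       [ 0.        , 
[... 360 characters left out ...]
,  0.04051928],
       [ 0.01824535, -0.10713126, -0.99407746,  1.69191109],
       [ 0.        ,  0.        ,  0.        ,  1.        ]])}
wrist {'camera_matrix': array([[374.54886209,   0.        , 280.13611301],
       [  0.        , 374.54886209, 207.84635041],
       [  0.        ,   0.        ,   1.        ]]), 'k1': -0.07728969801465906, 'hand_eye': array([[ 9.99999634e-01, -7.86240371e-04,  3.38664721e-04,
         4.16978272e-04],
       [-5.48996898e-04, -2.85435897e-01,  9.58397646e-01,
        -1.43548384e-01],
       [-6.56863853e-04, -9.58397480e-01, -2.85436224e-01,
         7.26636702e-02],
       [ 0.00000000e+00,  0.00000000e+00,  0.00000000e+00,
         1.00000000e+00]])}
```

View pics/scene0.png

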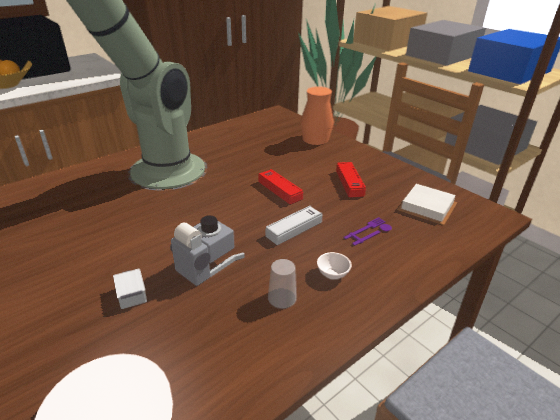

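View pics/top0.png

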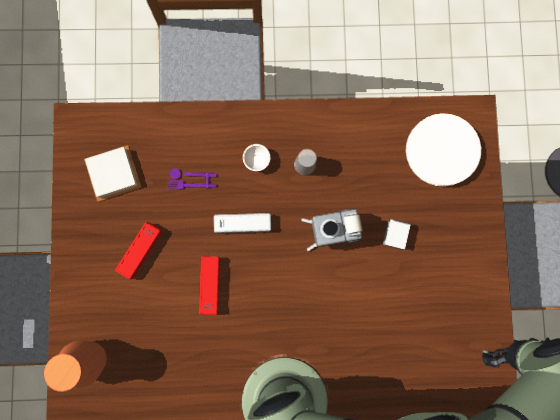

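View pics/wrist0.png

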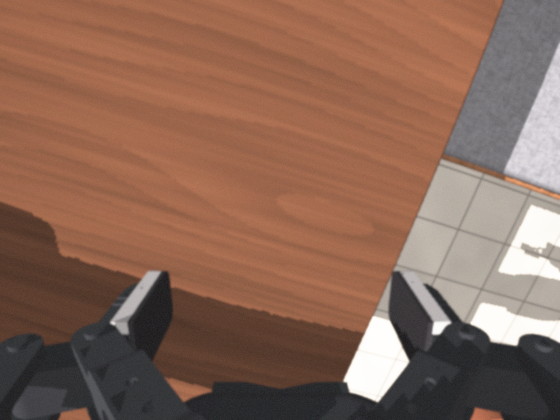

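```bash
cat > h.py <<'E'
from bench import *
import cv2,numpy as np
from scipy.spatial.transform import Rotation as R
def rays(P,uv):
    K=P["camera_matrix"];uv=np.atleast_2d(uv).astype(float)
    xd=(uv-[K[0,2],K[1,2]])/K[0,0]
    x=xd.copy()
    for _ in range(20): x=xd/(1+P["k1"]*(x**2).sum(1,keepdims=True))
    return np.c_[x,np.ones(len(x))]
def cpose(name,s=None):
    P=camera_params(name)
    if "pose" in P: return P,P["pose"]
    T=np.eye(4);T[:3,:3]=R.from_quat(s["ee_rot"]).as_matrix();T[:3,3]=s["tool_pos"]
    return P,T@P["hand_eye"]
def at_z(name,uv,z,s=None):
    P,T=cpose(name,s);r=rays(P,uv)@T[:3,:3].T;o=T[:3,3]
    return o+r*((z-o[2])/r[:,2])[:,None]
def cloud(name,d,s=None):
    P,T=cpose(name,s);v,u=np.mgrid[:d.shape[0],:d.shape[1]]
    r=rays(P,np.c_[u.ravel(),v.ravel()])*d.ravel()[:,None]
    return (r@T[:3,:3].T+T[:3,3]).reshape(*d.shape,3)
E
python3 - <<'E'
from h import *
im=cv2.imread("pics/top0.png");cv2.imwrite("pics/topc.png",cv2.resize(im[190:265,200:375],None,fx=4.5,fy=4.5,interpolation=cv2.INTER_CUBIC))
d=np.load("pics/top0d.npy");c=cloud("top",d)
def reg(n,u0,u1,v0,v1,z0,z1):
    p=c[v0:v1,u0:u1].reshape(-1,3);p=p[(p[:,2]>z0)&(p[:,2]<z1)]
    r=cv2.minAreaRect((p[:,:2]*1000).astype(np.float32));print(n,len(p),np.median(p[:,2]),r,p.mean(0))
reg("table",200,300,240,252,-.05,.05)
reg("box",205,280,205,240,.025,.06)
reg("cap",300,365,200,255,.128,.147)
reg("roll",335,370,200,255,.148,.18)
reg("head",300,370,200,255,.09,.12)
reg("lips",295,318,205,255,.007,.025)
E
```

```text
table 1193 0.00031105862723546096 ((497.6766662597656, 101.2846908569336), (327.8200988769531, 37.10535430908203), 88.57388305664062) [4.97627477e-01 1.01432022e-01 2.71564589e-04]
box 994 0.03690922514451833 ((570.520263671875, 124.81388854980469), (58.125579833984375, 184.79730224609375), 0.15342672169208527) [0.56990623 0.12453328 0.03691404]
cap 263 0.14214875535360938 ((542.6485595703125, -185.2445526123047), (66.36216735839844, 114.5283432006836), 10.326911926269531) [ 0.54183819 -0.176833    0.14152194]
roll 188 0.15343741660454258 ((548.7605590820312, -217.7677001953125), (49.5849609375, 39.87714385986328), 8.094653129577637) [ 0.54910371 -0.21822389  0.15405369]
head 890 0.10977742530191525 ((542.5179443359375, -173.77169799804688), (101.2101058959961, 139.31126403808594), 8.504673957824707) [ 0.53914752 -0.16311042  0.10943334]
lips 99 0.009957188601910083 ((545.8235473632812, -86.78228759765625), (73.16404724121094, 162.6073455810547), 88.28174591064453) [ 0.53826297 -0.0877762   0.01118303]
```

View pics/topc.png

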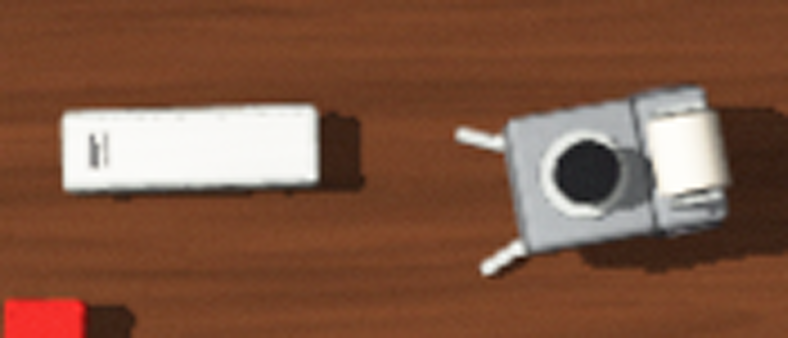

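```bash
cat >> h.py <<'E'
def quat(f):  # tool down, tool z along world direction f (2-vec)
    f=np.array([f[0],f[1],0.])/np.hypot(*f[:2]);y=np.array([0,0,-1.]);x=np.cross(y,f)
    return R.from_matrix(np.c_[x,y,f]).as_quat()
def save(n,f):
    s=observe();p,d=read_camera(n);cv2.imwrite(f"pics/{f}.png",p[:,:,::-1]);np.save(f"pics/{f}.npy",d)
    np.savez(f"pics/{f}_s.npz",ee_rot=s["ee_rot"],tool_pos=s["tool_pos"]);return s
E
python3 - <<'E'
from h import *
a=np.radians(9);f=np.array([np.sin(a),-np.cos(a)])
for sg in(1,-1):
  q=quat(sg*f)
  for p in([.555,-.11,.40],[.57,.19,.15],[.57,.19,.012],[.53,-.05,.012],[.54,-.16,.2],[.54,-.16,.117]):
    j=solve_ik(p,q);print(sg,p,None if j is None else np.round(j,2))
E
```

```text
1 [0.555, -0.11, 0.4] [-0.59  0.44  1.03  1.54 -0.39  1.37 -2.51]
1 [0.57, 0.19, 0.15] [ 0.34  0.93 -1.28  1.7   0.94  1.26  2.14]
1 [0.57, 0.19, 0.012] [-0.96  1.02  0.87  1.82 -1.06  0.85 -2.52]
1 [0.53, -0.05, 0.012] [-0.27  0.76  0.35  1.99 -0.53  0.48 -2.51]
1 [0.54, -0.16, 0.2] [-0.2   0.52  0.55  1.82 -0.33  0.9  -2.49]
1 [0.54, -0.16, 0.117] [-0.07  0.61  0.36  1.88 -0.31  0.72 -2.51]
-1 [0.555, -0.11, 0.4] [ 0.54  0.35 -0.63  1.49  0.2   1.37  0.06]
-1 [0.57, 0.19, 0.15] [ 0.15  0.72 -0.86  1.71  0.63  1.02 -0.79]
-1 [0.57, 0.19, 0.012] [-0.1   0.82 -0.48  1.78  0.56  0.68 -0.73]
-1 [0.53, -0.05, 0.012] [ 0.32  0.75 -0.47  1.96  0.61  0.57 -0.4 ]
-1 [0.54, -0.16, 0.2] [ 0.59  0.51 -0.56  1.78  0.33  0.95  0.05]
-1 [0.54, -0.16, 0.117] [ 0.55  0.62 -0.52  1.84  0.41  0.79 -0.03]
```

Run:
```python
from h import *
a=np.radians(9);f=np.array([np.sin(a),-np.cos(a)])
goto([.545,-.08,.36],quat(-f))
s=save("wrist","w1");print(s["time_s"],s["tool_pos"])
```

```text
2.4417 [ 0.54488441 -0.08110963  0.35968061]
```

View pics/w1.png

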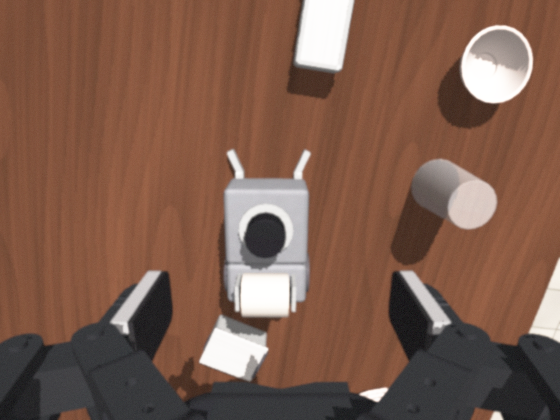

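Run:
```python
from h import *
im=cv2.imread("pics/w1.png");cv2.imwrite("pics/w1c.png",cv2.resize(im[140:330,190:350],None,fx=3.1,fy=3.1,interpolation=cv2.INTER_CUBIC))
s=np.load("pics/w1_s.npz");d=np.load("pics/w1.npy");c=cloud("wrist",d,s)
def reg(n,u0,u1,v0,v1,z0,z1):
    p=c[v0:v1,u0:u1].reshape(-1,3);p=p[(p[:,2]>z0)&(p[:,2]<z1)]
    r=cv2.minAreaRect((p[:,:2]*1000).astype(np.float32));print(n,len(p),np.median(p[:,2]),np.round(np.ravel(np.hstack([r[0],r[1],r[2]])),2),p.mean(0))
    return p
reg("table",100,200,100,200,-.05,.05)
reg("box",280,360,0,90,.03,.045)
p=reg("cap",200,330,200,262,.137,.15)
print(cv2.minEnclosingCircle((p[:,:2]*1000).astype(np.float32)))
reg("head",200,330,170,262,.105,.115)
reg("lips",200,330,145,178,.008,.02)
# head top corners & lip tips by eye
```

```text
table 9941 -0.00013772807705114687 [ 365.91 -107.32  148.48  136.39    7.92] [ 3.68939781e-01 -1.04840083e-01 -1.38312714e-04]
box 3344 0.03669937911922733 [5.7214e+02 6.9890e+01 5.8130e+01 8.0020e+01 3.4000e-01] [0.57221889 0.06865477 0.03656815]
cap 1322 0.14184410440402623 [ 539.84 -151.44   42.84   42.85   39.23] [ 0.53983172 -0.15044421  0.14174246]
((539.9951171875, -151.36863708496094), 21.98259735107422)
head 3858 0.10969590247581223 [ 539.5  -149.54   93.53   85.97    8.68] [ 0.53913129 -0.14424507  0.10961744]
lips 396 0.013744964923639469 [532.05 -96.92 108.87  36.51   9.22] [ 0.53151866 -0.09730171  0.01356571]
```

View pics/w1c.png

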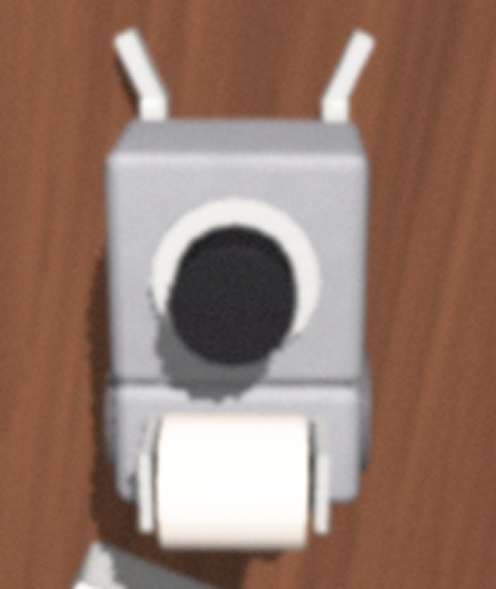

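Run:
```python
from h import *
q=quat([0.004,1])
goto([.571,.1885,.15],q)
line_to([.571,.1885,.030],q,vel=.1)
s=observe();print(s["time_s"],s["tool_pos"],s["ft_force"])
gripper_to(0.0,squeeze=40)
s=save("top","t2");print(s["time_s"],s["tool_pos"],s["ft_force"],s["width"])
d=np.load("pics/t2.npy");c=cloud("top",d)
im=cv2.imread("pics/t2.png");cv2.imwrite("pics/t2c.png",cv2.resize(im[150:290,180:380],None,fx=4,fy=4,interpolation=cv2.INTER_CUBIC))
```

```text
5.1333 [0.57136173 0.18861734 0.03059275] [ 0.09331502 -0.02180745  0.66643202]
5.5417 [0.57134177 0.18850984 0.03083387] [-3.4417465  -2.11527195 11.51776002] 0.6503388705430041
```

View pics/t2c.png

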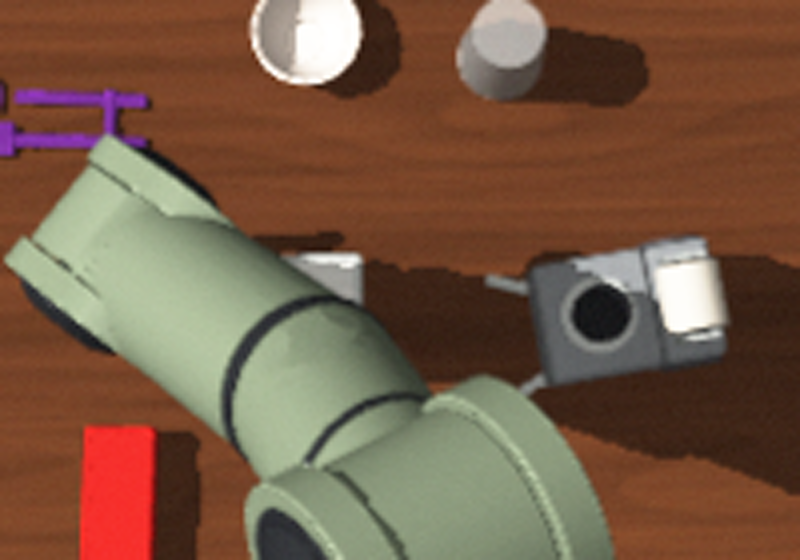

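Run:
```python
from h import *
a=np.radians(9);f=np.array([np.sin(a),-np.cos(a)]);cap=np.array([.540,-.1514])
q=quat(-f);z=.031
P=lambda d:np.r_[cap-d*f,z]
line_to(P(.246),q,vel=.08)
s=observe();print(s["time_s"],s["tool_pos"],s["ft_force"],P(.246))
s=save("scene","s3");save("wrist","w3")
im=cv2.imread("pics/s3.png");cv2.imwrite("pics/s3c.png",cv2.resize(im[120:320,100:380],None,fx=2.8,fy=2.8,interpolation=cv2.INTER_CUBIC))
```

```text
7.2333 [0.50150293 0.09144815 0.03096673] [ 0.05054502 -0.54322165  5.10356007] [0.50151712 0.09157133 0.031     ]
```

View pics/s3c.png

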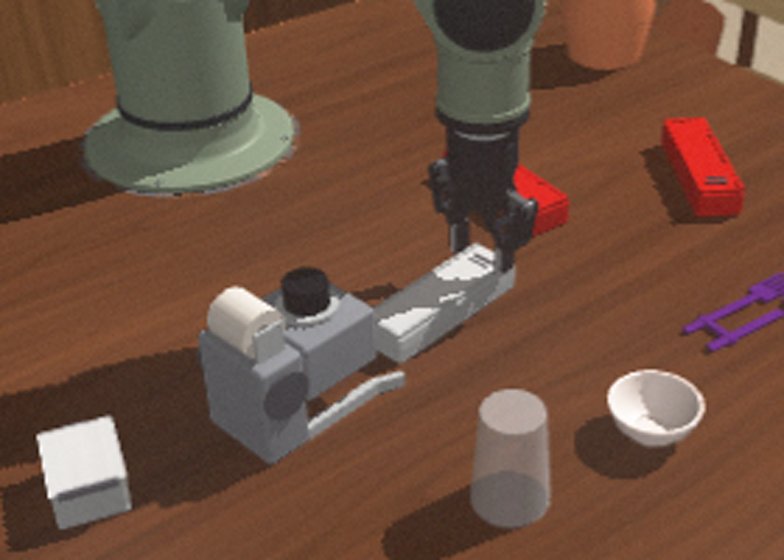

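View pics/w3.png

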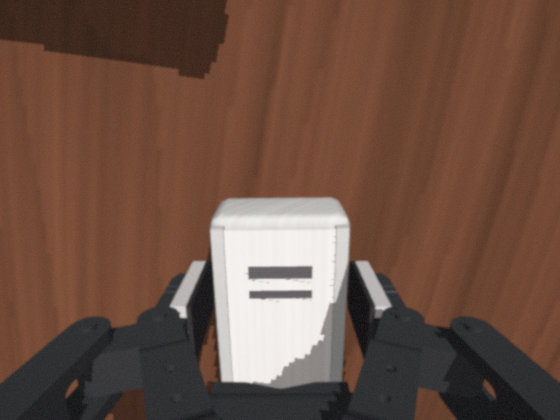

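Run:
```python
from h import *
a=np.radians(9);f=np.array([np.sin(a),-np.cos(a)]);cap=np.array([.540,-.1514]);l=np.array([f[1],-f[0]])
q=quat(-f);z=.0312
P=lambda d:np.r_[cap-d*f,z]
def rep(d):
    s=observe();F=s["ft_force"][:2];r=s["tool_pos"][:2]-cap
    print(d,round(s["time_s"],2),"act",np.round(-r@f,4),"ax",round(F@f,2),"lat",round(F@l,2),"z",round(s["ft_force"][2],2));return F@f,F@l
for d in(.20,.18,.16,.14,.128,.12):
    line_to(P(d),q,vel=.06);ax,lt=rep(d)
    if abs(ax)>15 or abs(lt)>15: break
else:
  for k in range(1,14):
    d=.12-.001*k
    line_to(P(d),q,vel=.03);ax,lt=rep(d)
    if ax<-12 or abs(lt)>15: break
```

```text
0.2 8.25 act 0.1998 ax 1.4 lat 0.25 z -2.75
0.18 8.73 act 0.1795 ax 0.5 lat 0.08 z -2.27
0.16 9.22 act 0.1595 ax 0.43 lat 0.48 z -0.84
0.14 9.7 act 0.1395 ax 0.95 lat 0.2 z -1.85
0.128 10.05 act 0.1274 ax 1.23 lat 0.35 z -1.99
0.12 10.33 act 0.1194 ax 1.22 lat -0.49 z -1.69
0.119 10.58 act 0.119 ax 1.06 lat 0.43 z -2.1
0.118 10.83 act 0.1181 ax -0.0 lat 0.05 z -1.41
0.11699999999999999 11.08 act 0.1169 ax -0.36 lat -0.81 z -3.05
0.11599999999999999 11.33 act 0.1158 ax -0.58 lat 0.59 z -2.67
0.11499999999999999 11.58 act 0.1148 ax 0.78 lat -0.08 z -1.89
0.11399999999999999 11.83 act 0.1139 ax 0.43 lat 0.39 z -2.13
0.11299999999999999 12.08 act 0.1131 ax -2.99 lat -0.33 z -2.85
0.11199999999999999 12.33 act 0.1129 ax -5.87 lat -0.57 z -1.57
0.11099999999999999 12.58 act 0.1128 ax -11.06 lat -2.25 z -1.34
0.11 12.83 act 0.1127 ax -16.7 lat -1.24 z -0.39
```

Run:
```python
from h import *
a=np.radians(9);f=np.array([np.sin(a),-np.cos(a)]);cap=np.array([.540,-.1514]);q=quat(-f)
P=lambda d,z:np.r_[cap-d*f,z]
line_to(P(.1105,.0304),q,vel=.02)
s=observe();print(s["time_s"],s["tool_pos"],s["ft_force"])
gripper_to(1.0)
s=observe();print(s["time_s"],s["tool_pos"],s["ft_force"],s["width"])
x=s["tool_pos"];line_to(np.r_[x[:2],.10],q,vel=.1)
line_to(P(.13,.27),q,vel=.2)
gripper_to(0.0,squeeze=60)
s=save("wrist","w4");print(s["time_s"],s["tool_pos"],s["ft_force"],s["width"])
save("scene","s4")
d=np.load("pics/w4.npy");c=cloud("wrist",d,s).reshape(-1,3)
p=c[(c[:,2]>.03)&(c[:,2]<.042)];p=p[np.hypot(*(p[:,:2]-P(.1,0)[:2]).T)<.09]
u=np.c_[(p[:,:2]-cap)@f,(p[:,:2]-cap)@[f[1],-f[0]]];print(u.min(0),u.max(0),cv2.minAreaRect((p[:,:2]*1000).astype(np.float32)))
p=c[(c[:,2]>.138)&(c[:,2]<.146)];p=p[np.hypot(*(p[:,:2]-cap).T)<.023]
print(len(p),p.mean(0),cv2.minEnclosingCircle((p[:,:2]*1000).astype(np.float32)))
```

```text
13.0833 [ 0.52296848 -0.03992679  0.03090911] [-4.05812254 14.22032471 10.02491548]
13.4917 [ 0.52270573 -0.0425825   0.0303872 ] [0.41578603 0.17617896 0.09290809] 1.001166819778661
16.1167 [ 0.51966825 -0.02301156  0.27002062] [0.05062438 0.25623097 0.92407817] -0.0017371758140996198
[-0.14027935 -0.02989392] [-0.03554427  0.02787628] ((527.29248046875, -64.31468200683594), (57.58328628540039, 104.69876861572266), 9.220887184143066)
68 [ 0.54295182 -0.16889563  0.14185207] ((542.6103515625, -169.05062866210938), 5.555041790008545)
```

View pics/w4.png

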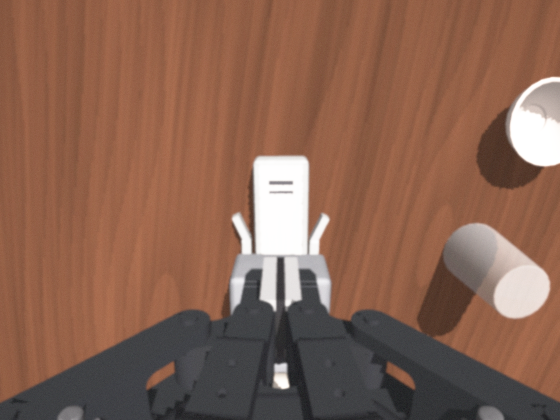

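View pics/s4.png

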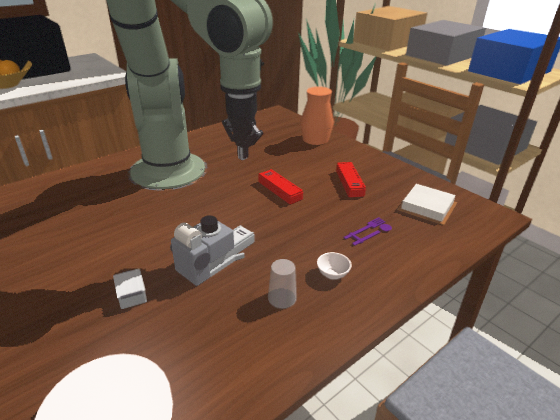

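Run:
```python
from h import *
a=np.radians(9);f=np.array([np.sin(a),-np.cos(a)]);cap=np.array([.540,-.1514]);q=quat(-f)
line_to(np.r_[cap,.22],q,vel=.15)
line_to(np.r_[cap,.172],q,vel=.08)
def fz(n=6):
    v=[]
    for _ in range(n): wait(.015);s=observe();v.append([s["ft_force"][2],s["tool_pos"][2]])
    return np.r_[np.mean(v,0),np.std(v,0)[0]]
wait(.2);b=fz(12);print("bias",b,observe()["time_s"],observe()["tool_pos"]-np.r_[cap,.172])
z=.172;log=[]
while z>.120:
    z-=.0005
    line_to(np.r_[cap,z],q,vel=.03);m=fz(4);F=m[0]-b[0];log.append((z*1e3,m[1]*1e3,F))
    if F>3.6: break
for r in log: print("%.1f %.2f %.2f"%r)
print(observe()["time_s"])
```

```text
bias [0.25736047 0.17227171 0.64267825] 18.4417 [ 4.61274411e-05 -5.67225279e-05  1.69499737e-04]
171.5 171.49 0.02
171.0 170.98 -0.33
170.5 170.47 -0.29
170.0 169.98 0.05
169.5 169.48 -0.08
169.0 168.98 -0.34
168.5 168.49 -0.47
168.0 167.98 -0.38
167.5 167.48 0.00
167.0 166.98 0.02
166.5 166.48 -0.56
166.0 165.98 -0.40
165.5 165.49 -0.12
165.0 164.99 -0.51
164.5 164.49 0.12
164.0 163.98 -0.53
163.5 163.49 -0.35
163.0 162.98 -0.05
162.5 162.48 -0.40
162.0 162.00 -0.10
161.5 161.48 -0.41
161.0 160.98 -0.32
160.5 160.49 -0.21
160.0 159.98 -0.51
159.5 159.49 -0.08
159.0 158.98 0.14
158.5 158.48 -0.28
158.0 157.98 0.07
157.5 157.48 -0.17
157.0 156.98 -0.47
156.5 156.48 -0.13
156.0 155.98 -0.20
155.5 155.48 -0.27
155.0 154.98 -0.04
154.5 154.48 -0.55
154.0 153.99 -0.49
153.5 153.49 -0.08
153.0 152.99 -0.12
152.5 152.48 -0.15
152.0 151.99 -0.30
151.5 151.48 -0.17
151.0 150.97 -0.41
150.5 150.49 0.12
150.0 149.98 -0.54
149.5 149.48 -0.18
149.0 148.97 -0.08
148.5 148.48 -0.35
148.0 147.99 -0.35
147.5 147.48 -0.08
147.0 146.98 -0.06
146.5 146.48 -0.54
146.0 145.99 -0.15
145.5 145.48 -0.25
145.0 144.98 -0.50
144.5 144.48 -0.34
144.0 143.98 0.03
143.5 143.48 -0.19
143.0 142.99 -0.56
142.5 142.49 -0.13
142.0 141.98 0.50
141.5 141.48 -0.26
141.0 141.04 0.48
140.5 140.51 0.61
140.0 139.99 1.00
139.5 139.50 1.14
139.0 138.99 0.57
138.5 138.49 0.36
138.0 137.99 1.09
137.5 137.49 1.31
137.0 137.00 1.37
136.5 136.48 1.38
136.0 135.99 1.25
135.5 135.49 1.35
135.0 135.00 1.57
134.5 134.49 1.42
134.0 133.99 1.01
133.5 133.53 2.59
133.0 133.06 4.21
43.1417
```

Run:
```python
from h import *
s=save("scene","s5");print(s["time_s"],s["tool_pos"],s["ft_force"],s["width"],s["ft_torque"])
save("wrist","w5")
im=cv2.imread("pics/s5.png");cv2.imwrite("pics/s5c.png",cv2.resize(im[150:300,150:300],None,fx=4,fy=4,interpolation=cv2.INTER_CUBIC))
```

```text
43.1417 [ 0.5400364  -0.15140576  0.13304979] [0.91812705 0.11175767 4.68569334] 0.003929852521202685 [ 0.01208205 -0.00268047 -0.0242533 ]
```

View pics/s5c.png

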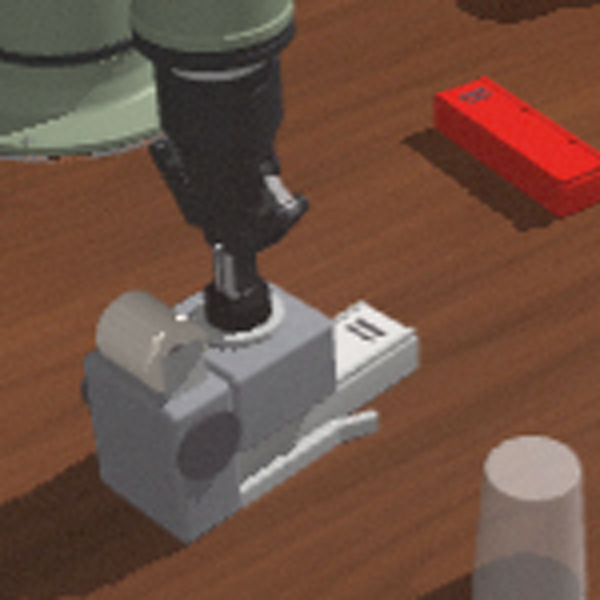

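View pics/w5.png

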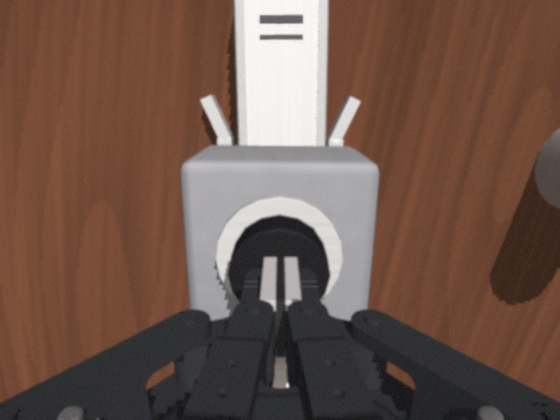

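Run:
```python
from h import *
s=np.load("pics/w5_s.npz");c=cloud("wrist",np.load("pics/w5.npy"),s)
for u,v in[(280,225),(265,232),(300,232),(280,240),(320,265),(240,265),(270,270),(292,270),(270,265),(280,205),(280,170),(270,262),(292,262)]: print(u,v,np.round(c[v,u],4))
```

```text
280 225 [ 0.5366 -0.1304  0.1305]
265 232 [ 0.5309 -0.1334  0.133 ]
300 232 [ 0.5451 -0.1314  0.1326]
280 240 [ 0.5375 -0.1359  0.1333]
320 265 [ 0.5558 -0.1442  0.1336]
240 265 [ 0.5227 -0.1495  0.1335]
270 270 [ 0.5347 -0.142   0.1495]
292 270 [ 0.5427 -0.1403  0.1503]
270 265 [ 0.5345 -0.1414  0.1465]
280 205 [ 0.536  -0.1262  0.1154]
280 170 [ 0.5337 -0.1118  0.1087]
270 262 [ 0.5344 -0.1413  0.144 ]
292 262 [ 0.5429 -0.1403  0.1432]
```

Run:
```python
from h import *
a=np.radians(9);f=np.array([np.sin(a),-np.cos(a)]);cap=np.array([.540,-.1514]);q=quat(-f)
B=0.05
def fz(n=6):
    v=[]
    for _ in range(n): wait(.015);s=observe();v.append([s["ft_force"][2]-B,s["tool_pos"][2]*1e3])
    return np.r_[np.mean(v,0),np.std(v,0)[0]]
z=.133;m=fz(8);print(m)
while m[0]<7.0 and z>.1312:
    z-=.0003;line_to(np.r_[cap,z],q,vel=.02);m=fz(8);print(round(z*1e3,2),np.round(m,2))
t=observe()["time_s"];k=[]
while observe()["time_s"]-t<1.6: k.append(fz(10))
print(np.round(k,2)[::2],t,observe()["time_s"])
```

```text
[  4.24933293 133.03739267   0.39954494]
132.7 [  4.95 132.74   0.46]
132.4 [  6.29 132.47   0.62]
132.1 [  6.98 132.22   0.37]
131.8 [  7.89 131.95   0.59]
[[  7.87 131.96   0.39]
 [  7.62 131.95   0.34]
 [  7.52 131.96   0.66]
 [  7.71 131.96   0.52]
 [  7.7  131.96   0.4 ]] 44.9083 46.575
```

Held at about 7.7 N for 1.7 s, with the position steady. Now the full press.

Run:
```python
from h import *
a=np.radians(9);f=np.array([np.sin(a),-np.cos(a)]);cap=np.array([.540,-.1514]);q=quat(-f)
B=0.05
def fz(n=4):
    v=[]
    for _ in range(n): wait(.015);s=observe();v.append([s["ft_force"][2]-B,s["tool_pos"][2]*1e3])
    return np.mean(v,0)
z=.1318
while z>.1195:
    z-=.0007;line_to(np.r_[cap,z],q,vel=.015);m=fz();print(round(z*1e3,2),np.round(m,2))
    if m[1]<125.5 and m[0]>16 or m[0]>22: break
wait(.3);print(fz(),observe()["time_s"])
```

```text
131.1 [  9.59 131.34]
130.4 [ 11.17 130.72]
129.7 [ 10.73 130.04]
129.0 [ 11.5  129.34]
128.3 [ 10.93 128.63]
127.6 [ 11.07 127.94]
126.9 [ 11.49 127.25]
126.2 [ 11.94 126.56]
125.5 [ 11.83 125.86]
124.8 [ 11.86 125.15]
124.1 [ 12.67 124.51]
123.4 [ 14.62 123.89]
122.7 [ 16.61 123.28]
[ 16.49350155 123.28405833] 51.0583
```

Run:
```python
from h import *
a=np.radians(9);f=np.array([np.sin(a),-np.cos(a)]);cap=np.array([.540,-.1514]);q=quat(-f)
line_to(np.r_[cap,.1220],q,vel=.015);wait(.3);s=observe();print(s["tool_pos"],s["ft_force"])
line_to(np.r_[cap,.150],q,vel=.05)
line_to(np.r_[cap-.1*f,.30],q,vel=.15)
wait(.2)
s=save("wrist","w6");save("scene","s6");print(s["time_s"],s["ft_force"])
d=np.load("pics/w6.npy");c=cloud("wrist",d,s).reshape(-1,3)
u=np.c_[(c[:,:2]-cap)@f,(c[:,:2]-cap)@[f[1],-f[0]],c[:,2]]
b=u[(u[:,2]>.03)&(u[:,2]<.042)&(abs(u[:,1])<.033)&(u[:,0]>-.17)&(u[:,0]<-.05)];print("box",b.min(0),b.max(0))
k=u[(np.hypot(u[:,0],u[:,1])<.02)&(u[:,2]>.1)&(u[:,2]<.16)];print("cap",len(k),np.median(k[:,2]) if len(k) else None)
im=cv2.imread("pics/s6.png");cv2.imwrite("pics/s6c.png",cv2.resize(im[150:320,100:420],None,fx=2.5,fy=2.5,interpolation=cv2.INTER_CUBIC))
```

```text
[ 0.54016379 -0.15145197  0.12270392] [-3.34828586 -0.73954913 18.74323054]
53.8667 [-0.54316003 -0.78048535  1.48698255]
box [-0.13927951 -0.0298806   0.0300169 ] [-0.05000733  0.02776875  0.04013733]
cap 0 None
```

View pics/s6c.png

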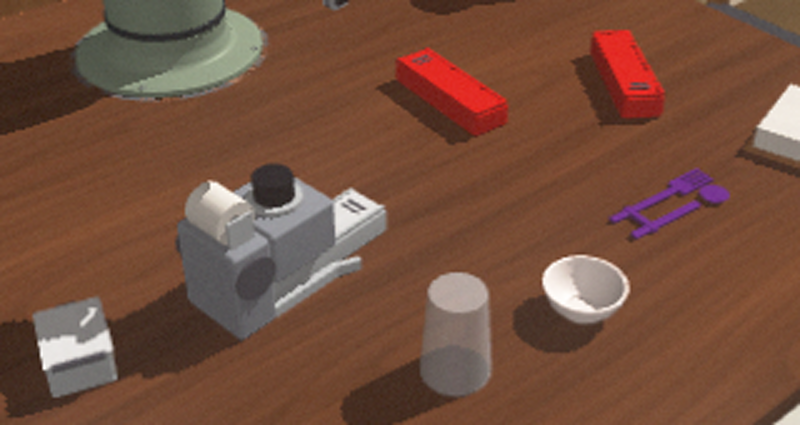

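View pics/w6.png

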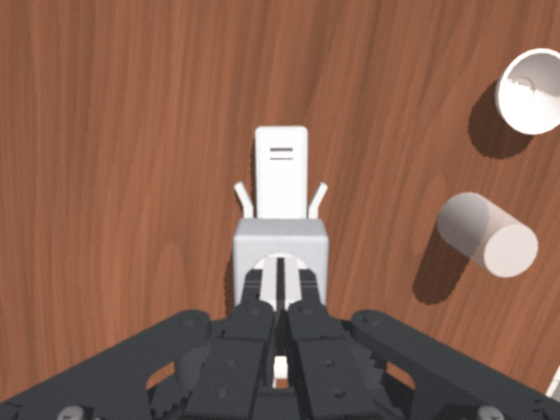

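Run:
```python
from h import *
c=cloud("scene",np.load("pics/s6.npy")).reshape(-1,3)
k=c[(np.hypot(c[:,0]-.54,c[:,1]+.1514)<.018)&(c[:,2]>.1)&(c[:,2]<.2)];print(len(k),np.percentile(k[:,2],[50,90]))
hand_in();print(observe()["time_s"])
```

```text
87 [0.14154074 0.14308175]
the job is handed in; nothing more can be done
the job is handed in; nothing more can be done
```

I slid the lunchbox home under the press, ran the label cycle in the order asked, and handed the job in about 54 s into the 72 s allowed.

- **Lunchbox:** I slid it along the table between the fences until its end met the upright. Push force rose to about 17 N at the expected depth. I then let go. Afterwards its outer end lay 139 to 140 mm in front of the cap's axis, against 140 mm expected.
- **Halfway stop:** I felt it after about 8 mm of cap travel. I held the cap at about 7.7 N for 1.7 s, and it did not move.
- **Full press:** The stop gave way at about 11 N. The cap went about 6 mm farther to the end, where I pushed to about 18.7 N.
- **Cap return:** The cap came back up, its top measured at about 142 mm. The arm was clear and touching nothing.
- **Other tableware:** It looked unmoved in the final scene picture. I compared it by eye and did not measure it.

**Disagreement:** the shut fingertips touched the cap when the TCP was level with its top, not 25 mm above it as the tool description implies. Because of this, the slow search for the cap started about 30 mm too high and used around 20 s. The camera depth and the push forces both confirmed that it was the cap being pressed.

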